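# Load a roll in the spring-spindle wrap dispenser

## Task

Load the new roll of baking paper into the wrap dispenser: seat the spring end of its spindle in either one of the two end cups, press the spindle together until its plain end fits in front of the other cup, and let it spring out so that both ends are fully home in their cups. Let go of the roll, then push the open cover forward past upright and let it fall shut by its own weight. Leave the mug, the pepper mill and the spice jar standing where they are.

Things in the scene. Friction and masses are not known exactly. Their poses are not given: they have to be found in the camera images.
- roll: the roll to load: white paper, 56 mm diameter, 104 mm long, on a spindle along its own y axis; origin in the middle of the axis. Grey octagonal end plates (64 mm across flats) at 52 to 57 mm from the origin, hubs to 61 mm; beyond them white end pins, 16 mm thick, rounded noses. About 0.2 kg. Lies still, axis level, 32 mm above the worktop, any yaw. Grasp the paper at mid length
- spring_tip (a point): tip of the spring-loaded end pin (dark coil rings at its root), on the roll's +y side, 95 mm from the origin when relaxed. Pressed along the axis it slides in up to 22 mm (about 3 N at first, 10.5 N at the stop). The spindle is 185 mm long tip to tip when relaxed, 163 mm with this pin fully in
- plain_tip (a point): tip of the plain, rigid end pin (no coil), on the roll's -y side, 90 mm from the roll's origin
- pin (a joint): how far the spring-loaded end pin is pressed in: 0 relaxed, 0.022 m at its stop; about 0.005 m when the spindle is home between the cups
- dispenser: light wooden wrap dispenser fixed on the worktop, open low front to its -x. Origin on the worktop below the middle of the line between the cups. Side walls: inner faces y = +-110 mm, outer +-119, from x = -64 (front) to +112 mm (back), tops at z = 124 mm. Front lip 40 mm high, floor 12 mm, back wall 116 mm. Two like grey end cups stand inwards from the side walls; the roll fits either way round
- cup_left (a point): centre of the bottom of the cup on the dispenser's +y side, at (0, 90, 72) mm in its frame. The cup opens towards -y: a round blind hole 10 mm deep, 20 mm wide at the bottom, 24 mm at the mouth (y = 80 mm), in a boss 38 mm across. The mouths of the two cups are 160 mm apart. A pin tip that is home lies here, up to 3 mm low because of the play
- cup_right (a point): centre of the bottom of the like cup on the dispenser's -y side, at (0, -90, 72) mm in its frame; it opens towards +y, mouth at y = -80 mm
- lid (a joint): angle of the cover: 0 shut (level on the side walls), 1.57 upright, 1.95 leaning back on its stop, as at the start. It weighs 0.26 kg; once below about 1.4 it falls forward and shut by itself, its damped hinge letting it down in one to two seconds
- cover_edge (a point): middle of the free edge of the white cover, 182 mm from the hinge, its highest part at the start (about 0.29 m up). The cover is a plate 242 mm wide, 5 mm thick, with a lip along this edge, 18 mm deep, on the side that faces forward when the cover is upright (down when shut)
- cover_hinge (a point): middle of the cover's hinge line, which runs along the dispenser's y, 117 mm behind its origin and 123 mm up
- mug: white dotted mug, 78 mm wide, 93 mm high, standing behind the work; leave it. Origin at its base
- pepper_mill: wooden pepper mill, 58 mm wide, 170 mm high, standing at the right; leave it. Origin at its base
- spice_jar: glass spice jar with a dark cap, 41 mm wide, 105 mm high, standing at the right; leave it. Origin at its base
Not all that is in view belongs to the job. What is meant by the roll is not blue, and is the larger of those in its own colour.

How it is judged (in metres and radians):
On the way, in this order (a step that is already met when the one before it is completed fails the run):
1. the roll sits with both end pins home in the cups, let go by the robot (((distance between spring_tip and cup_left below 0.006 m and distance between plain_tip and cup_right below 0.006 m) or (distance between spring_tip and cup_right below 0.006 m and distance between plain_tip and cup_left below 0.006 m)) and contact force between each of the arm, the fingers and roll below 0.2 N), for 0.3 s.
2. the cover, pushed past upright, is falling shut with nothing of the robot touching it (value of joint lid between 0.15 and 1.4 rad and contact force between each of the arm, the fingers and lid below 0.2 N), for 0.08 s.
At the end, for the whole second after the job is handed in: Both end pins of the roll's spindle are within 6 mm of the bottom centres of the two cups (either way round), the roll is at rest, and the cover is shut to within 0.04 rad (((distance between spring_tip and cup_left below 0.006 m and distance between plain_tip and cup_right below 0.006 m) or (distance between spring_tip and cup_right below 0.006 m and distance between plain_tip and cup_left below 0.006 m)) and value of joint lid below 0.04 rad and linear speed of roll below 0.02 m/s); the robot touches nothing.
It fails at once if the mug, the pepper mill or the spice jar is moved by more than 30 mm or knocked over (distance of any of mug, pepper_mill, spice_jar from where it was at the start of the episode above 0.03 m or angle between any of mug, pepper_mill, spice_jar's own z axis and vertical above 0.5 rad).
It also fails if it takes over 70 s, if anything falls off the work surface, if the arm or the gripper's body presses on something with over 40 N, if the wrist force passes 120 N, or if a joint passes its speed limit or range.

## Robot

A 6-joint arm with a two-finger parallel gripper is mounted at the origin on a cart in front of the work surface, level with it; the furniture and walls round the work are solid. World frame = base frame: x ahead of the robot, y to its left, z up, the work surface at z = 0. Lengths are in mm, angles in degrees, forces in N, time in s.
With the tool pointing down it reaches from about 300 to 850 mm from the base axis. Payload 4.2 kg.
Tool frame: the origin (TCP) lies at the very end of the fingers, on their centre line; the grasp point (between the pads) lies 19 mm behind it (env.grasp_offset is the distance from the TCP to the grasp point, in mm); z points along the fingers, y is the line along which they close (so a half turn about z gives the same grasp; the last joint's range is limited). The gripper opens to 91 mm and grips with 3 to 60 N. Pads are 32 mm wide; open, the fingers measure 118 mm over their backs; the gripper's body (76 mm by 178 mm) begins 60 mm behind the grasp point.
Start: joints at [70.989, 18.312, 89.639, -0, 72.044, -1.146], TCP at [176.397, 547.291, 213.976] pointing down, gripper open.
Joint ranges: [-177.97, 177.97], [-48.28, 115.42], [12.27, 149.76], [-77.06, 257.06], [2.81, 150.46], [-146.56, 146.56]. Speed limits (degrees/s): [147.25, 147.25, 180, 180, 180, 180].

## Interface

Orientations are given as [roll, pitch, yaw] about the fixed x, y, z axes, in that order (R = Rz(yaw) Ry(pitch) Rx(roll)).
In Python, from workcell import env, eyes gives the robot as it stands.
- The arm moves only by the tool send_rows, never from a script. Its arguments are lists of equal length, an entry for each row: "grip": the opening, from -1 (shut) to 1 (fully open), so that 0 is half open; "xyz": the shift along the world's x, y, z in m, a list of three; "yaw": the turn about the world's z in degrees. A call has 1 to 8 rows; each row is the pose to reach, as a shift and turn from the pose commanded when the call began; what a row does not reach only later rows make up. A row lasts 1/12 s, in which the tool goes at most 41.7 mm and 7.16 degrees, less where a joint would pass 70% of its speed; a pose out of reach is approached as far as the arm can. A call with a gripper value outside its range is refused whole. The fingers move at their own pace and stop on an object; "grip_force" is the grip in N (left out, the last holds). Time passes only in rows, so rows that repeat a pose let the fingers close. It gives the time, the measured TCP pose, the force, the opening and the grip force at its end, in the units of the state.
- env.state(): the state, without advancing time (a new reading comes with each control period).
- eyes.grab_frame(name): name is "side" or "top"; returns a dict with "frame" (420x560x3 uint8, red, green, blue), "fx", "fy", "cx", "cy" (pixels), "pose" (4x4, takes a point from camera to world coordinates). Camera axes: x right, y down, z forward; pixel columns grow to the right and rows downward; lengths in mm; the calibration is good to about 2 mm. A picture is of the moment at which its call begins. There is no depth.
- env.job_done(): hands the job in; it is judged then, once.
The state is a dict: "time_s": time; "qpos": joint angles; "qvel": joint speeds; "effort": joint torques, N m; "ee_pos": TCP position; "ee_rot": TCP orientation; "force": force on the tool from outside, world axes, zero at the start; "torque": the same for the moment, N m; "gripper_width": finger opening in mm; "gripper_force": force on a finger pad.
Only numpy, scipy, OpenCV 4.12 (cv2) and the standard library are available. Lean on these libraries where they do the work, as an engineer would, in place of code of your own. Each camera call takes 0.05 s, during which the arm holds its last target. There are 200 camera calls.

## Working session

There is one attempt and no reset: what is moved stays moved. The work goes in short steps, Python scripts to look and compute and a tool call to move; the robot and the scene stay as the last step left them, time stands still between calls to the robot, and variables do not carry over. Pictures are saved under pics/ and viewed, at most 11 in all, crops included, and the job is handed in when it is done.

Besides the shell and the picture viewer there is one more tool, called as name([rows], argument=value, ...), one row to a line, values as JSON. send_rows: Moves the arm, as the interface text tells. Its arguments: {"type":"object","properties":{"grip":{"type":"array"},"xyz":{"type":"array"},"yaw":{"type":"array"},"grip_force":{"type":"number"}},"required":["grip","xyz","yaw"]}

```bash
mkdir -p pics; ls; cat > h.py <<'E'
import numpy as np, cv2
from workcell import env, eyes
def grab(n,save=None):
    d=eyes.grab_frame(n)
    if save: cv2.imwrite('pics/'+save,d['frame'][:,:,::-1])
    return d
def ray(d,u,v):
    P=np.array(d['pose']);r=P[:3,:3]@np.array([(u-d['cx'])/d['fx'],(v-d['cy'])/d['fy'],1.])
    return P[:3,3],r/np.linalg.norm(r)
def onz(d,u,v,z):
    o,r=ray(d,u,v);return o+r*(z-o[2])/r[2]
def proj(d,p):
    P=np.array(d['pose']);c=P[:3,:3].T@(np.asarray(p,float)-P[:3,3])
    return np.array([d['fx']*c[0]/c[2]+d['cx'],d['fy']*c[1]/c[2]+d['cy']])
def two(a,ua,b,ub):
    o1,r1=ray(a,*ua);o2,r2=ray(b,*ub)
    s=np.linalg.lstsq(np.c_[r1,-r2],o2-o1,rcond=None)[0]
    p,q=o1+s[0]*r1,o2+s[1]*r2;return (p+q)/2,np.linalg.norm(p-q)
E
python3 - <<'E'
from h import *
for n in('top','side'):
    d=grab(n,n+'0.png');print(n,d['fx'],d['cx'],d['cy'],np.round(d['pose'],3).tolist())
s=env.state();print(s['ee_pos'],s['ee_rot'],s['force'],s['gripper_width'],env.grasp_offset)
E
```

```text
pics
top 448.8748964770642 281.36022171109516 205.67886477324865 [[-0.024, -0.973, 0.229, 220.696], [-1.0, 0.024, -0.001, -11.086], [-0.005, -0.229, -0.974, 1483.275], [0.0, 0.0, 0.0, 1.0]]
side 444.9672397893593 272.7924188270573 211.40699732994463 [[0.904, -0.167, 0.393, -22.713], [-0.427, -0.368, 0.826, -1125.867], [0.007, -0.915, -0.404, 681.117], [0.0, 0.0, 0.0, 1.0]]
[176.22996981 546.85553996 213.20372883] [-1.79907355e+02 -1.99892936e-03  1.62137963e+02] [0.37254299 0.33151259 0.07581136] 91.22992431557385 18.8
```

View pics/top0.png

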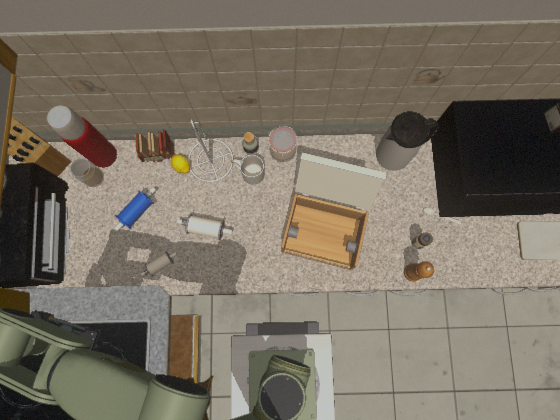

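View pics/side0.png

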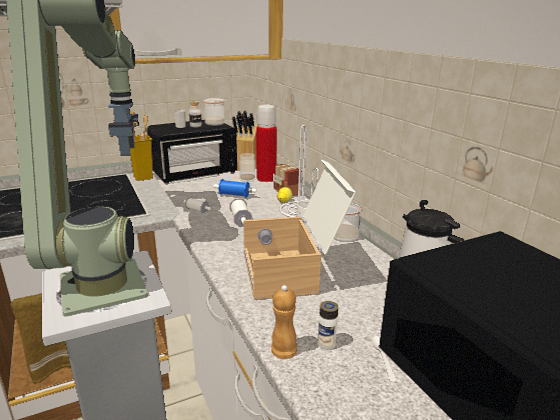

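```bash
python3 - <<'E'
from h import *
a=cv2.imread('pics/top0.png');c=a[140:285,170:380];cv2.imwrite('pics/c1.png',cv2.resize(c,None,fx=3.8,fy=3.8,interpolation=cv2.INTER_CUBIC))
d=grab('top')
print(onz(d,205,227,32),onz(d,158,264,25),onz(d,325,232,72))
E
```

```text
[495.78373727 240.61143178  32.        ] [378.88675346 392.45360533  25.        ] [ 462.63683618 -148.88738436   72.        ]
```

View pics/c1.png

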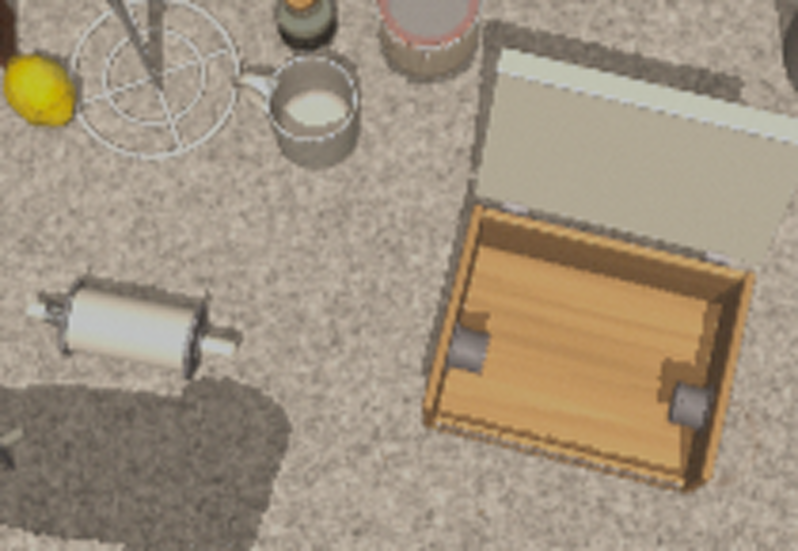

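```bash
cat > m.py <<'E'
from h import *
def blobs(m,box,amin):
    x0,y0,x1,y1=box;mm=np.zeros_like(m);mm[y0:y1,x0:x1]=m[y0:y1,x0:x1]
    n,l,s,c=cv2.connectedComponentsWithStats(mm);return [(c[i],s[i],l==i) for i in range(1,n) if s[i,4]>=amin]
E
python3 - <<'E'
from m import *
F=[grab('top') for _ in range(4)];d=F[0]
im=np.mean([f['frame'].astype(float) for f in F],0).astype(np.uint8)
hsv=cv2.cvtColor(im,cv2.COLOR_RGB2HSV)
H,S,V=cv2.split(hsv)
g=((S<70)&(V<140)).astype(np.uint8)
print('boss')
for c,s,_ in blobs(g,(284,205,362,262),15): print(c,s,onz(d,*c,78))
cv2.imwrite('pics/roi.png',im[:,:,::-1])
w=((V>165)&(S<60)).astype(np.uint8)
for c,s,m in blobs(w,(170,205,240,250),8):
    ys,xs=np.nonzero(m);r=cv2.minAreaRect(np.c_[xs,ys].astype(np.float32));print('white',c,s,r,onz(d,*c,36))
k=lambda u,v:(170+(u+.5)/3.8-.5,140+(v+.5)/3.8-.5)
for n,p,z in [('spr',(33,310),32),('pl',(236,346),32),('FL',(432,422),124),('BL',(478,207),124),('BR',(750,272),124),('FR',(697,488),124),('cupL mouth',(486,352),72),('cupR mouth',(671,402),72)]:
    print(n,onz(d,*k(*p),z).round(1))
wood=((H>8)&(H<25)&(S>90)).astype(np.uint8)
for c,s,m in blobs(wood,(270,180,385,280),100):
    ys,xs=np.nonzero(m);print('wood',c,s,cv2.minAreaRect(np.c_[xs,ys].astype(np.float32)))
E
```

```text
boss
[286.73214286 216.46428571] [284 205   7  26  56] [514.89521515 -28.33672126  78.        ]
[350.57692308 206.07692308] [343 205  15   4  26] [ 543.9146044  -234.27612026   78.        ]
[292.35443038 231.36708861] [287 225  12  13  79] [466.17491798 -44.89599288  78.        ]
[351.69072165 246.51546392] [346 241  12  13  97] [ 413.31936709 -230.08953459   78.        ]
white [203.35199005 222.89552239] [ 170  205   70   39 1608] ((204.5, 224.0), (38.0, 69.0), 90.0) [508.86586318 245.54422554  36.        ]
white [236.84615385 238.23076923] [235 236   5   6  13] ((237.2000274658203, 237.9000244140625), (5.366563320159912, 3.130495071411133), 63.43495178222656) [455.28159218 135.53353293  36.        ]
spr [517.4 329.   32. ]
pl [481.3 152.7  32. ]
FL [399.3 -14.6 124. ]
BL [576.  -56.8 124. ]
BR [ 515.8 -276.8  124. ]
FR [ 341.8 -223.1  124. ]
cupL mouth [463.9 -61.4  72. ]
cupR mouth [ 418.  -213.9   72. ]
wood [324.59507206 230.64714086] [ 281  194   88   76 4302] ((324.67645263671875, 231.7941436767578), (78.33900451660156, 59.90629196166992), 14.03624439239502)
```

send_rows([
  [0.027, -0.026, 0],
  [0.054, -0.052, 0],
  [0.081, -0.078, 0],
  [0.108, -0.104, 0],
  [0.135, -0.13, 0],
  [0.162, -0.156, 0],
  [0.189, -0.182, 0],
  [0.215, -0.208, 0],
], grip=[1, 1, 1, 1, 1, 1, 1, 1], yaw=[-7, -14, -21, -28, -35, -42, -49, -56])

```text
time_s: 1.02
ee_pos: [392.5, 337.8, 214.1]
ee_rot: [180.0, -0.0, 105.8]
force: [-0.3, 0.8, 0.7]
gripper_width: 91.0
gripper_force: 0.0
```

send_rows([
  [0.027, -0.026, 0],
  [0.054, -0.052, 0],
  [0.081, -0.078, 0],
  [0.1075, -0.101, -0.01],
  [0.1075, -0.101, -0.04],
  [0.1075, -0.101, -0.06],
  [0.1075, -0.101, -0.06],
  [0.1075, -0.101, -0.06],
], grip=[1, 1, 1, 1, 1, 1, 1, 1], yaw=[-7, -14, -21, -27.6, -27.6, -27.6, -27.6, -27.6])

```text
time_s: 1.68
ee_pos: [498.5, 238.0, 153.4]
ee_rot: [-179.9, 0.1, 78.5]
force: [0.8, -0.7, -0.0]
gripper_width: 91.3
gripper_force: 0.0
```

```bash
python3 - <<'E'
from h import *
t=grab('top');s=grab('side')
A=cv2.resize(t['frame'][170:290,150:290],None,fx=4,fy=4,interpolation=cv2.INTER_CUBIC)
B=cv2.resize(s['frame'][130:250,170:230+0],None,fx=4,fy=4,interpolation=cv2.INTER_CUBIC)
cv2.imwrite('pics/c2.png',np.hstack([A,B])[:,:,::-1])
st=env.state();print(st['time_s'],st['ee_pos'],st['ee_rot'],st['force'])
for n,p in [('spr',(516,331.5,32)),('pl',(481,150,32))]: print(n,proj(t,p),proj(s,p))
E
```

```text
1.7833 [499.62553651 238.98767154 155.41336379] [ 1.79874909e+02 -8.68881784e-02  7.85712473e+01] [0.01865653 0.04260201 0.33005566]
spr [177.53521655 221.63219367] [235.65829691 202.67687194]
pl [232.55273501 230.76863384] [245.12753016 223.09445256]
```

View pics/c2.png

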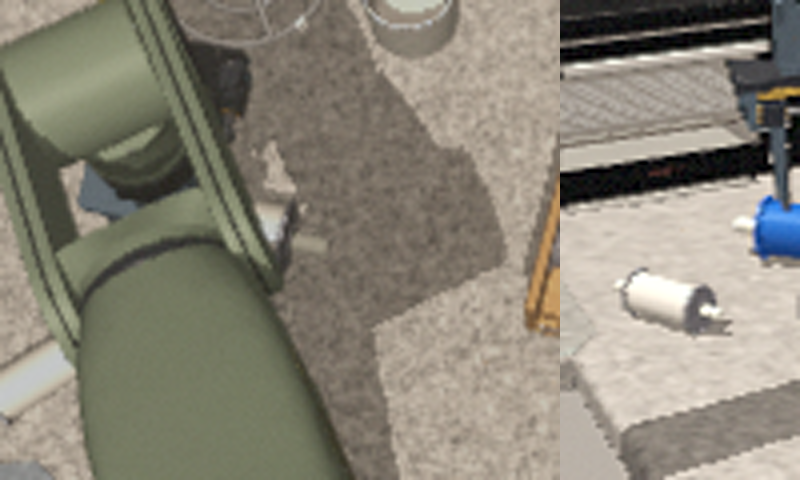

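send_rows([
  [0, 0, -0.03],
  [0, 0, -0.06],
  [0, 0, -0.085],
  [0, 0, -0.105],
  [0, 0, -0.12],
  [0, 0, -0.13],
  [0, 0, -0.138],
  [0, 0, -0.138],
], grip=[1, 1, 1, 1, 1, 1, 1, 1], yaw=[0, 0, 0, 0, 0, 0, 0, 0])

```text
time_s: 2.45
ee_pos: [498.8, 238.6, 15.7]
ee_rot: [-180.0, 0.0, 78.6]
force: [-0.6, -0.4, 0.1]
gripper_width: 91.2
gripper_force: 0.0
```

send_rows([
  [0, 0, 0],
  [0, 0, 0],
  [0, 0, 0],
  [0, 0, 0],
  [0, 0, 0],
  [0, 0, 0],
  [0, 0, 0],
  [0, 0, 0],
], grip=[-0.2, -0.2, -0.2, -0.2, -0.3, -0.4, -0.5, -0.5], yaw=[0, 0, 0, 0, 0, 0, 0, 0], grip_force=45)

```text
time_s: 3.12
ee_pos: [499.0, 238.3, 16.4]
ee_rot: [180.0, -0.0, 78.5]
force: [-1.2, 0.1, 3.8]
gripper_width: 55.2
gripper_force: 44.8
```

send_rows([
  [0, 0, 0.02],
  [0, 0, 0.05],
  [0, 0, 0.08],
  [0, 0, 0.11],
  [0, 0, 0.14],
  [-0.006, -0.02, 0.164],
  [-0.012, -0.05, 0.164],
  [-0.018, -0.085, 0.164],
], grip=[-0.5, -0.5, -0.5, -0.5, -0.5, -0.5, -0.5, -0.5], yaw=[0, 0, 0, 0, 0, 0, 0, 0])

```text
time_s: 3.78
ee_pos: [481.5, 153.6, 181.2]
ee_rot: [179.8, -0.1, 78.7]
force: [-0.0, 0.6, -3.3]
gripper_width: 55.4
gripper_force: 44.8
```

send_rows([
  [-0.008, -0.036, 0],
  [-0.016, -0.072, 0],
  [-0.024, -0.108, 0],
  [-0.032, -0.144, 0],
  [-0.04, -0.18, 0],
  [-0.048, -0.216, 0],
  [-0.056, -0.252, 0],
  [-0.066, -0.285, 0],
], grip=[-0.5, -0.5, -0.5, -0.5, -0.5, -0.5, -0.5, -0.5], yaw=[0, 0, -2, -5, -8, -11, -14, -17])

```text
time_s: 4.45
ee_pos: [414.0, -133.6, 179.6]
ee_rot: [-180.0, 0.0, 61.4]
force: [1.0, -0.2, -2.4]
gripper_width: 55.6
gripper_force: 44.8
```

send_rows([
  [0, -0.008, 0],
  [0, -0.015, 0],
  [0, -0.015, 0],
  [0, -0.015, 0],
], grip=[-0.5, -0.5, -0.5, -0.5], yaw=[0, 0, 0, 0])

```text
time_s: 4.78
ee_pos: [415.0, -146.1, 179.7]
ee_rot: [-180.0, -0.0, 61.6]
force: [1.1, 0.1, -2.2]
gripper_width: 55.3
gripper_force: 44.8
```

```bash
python3 - <<'E'
from h import *
t=grab('top');s=grab('side')
cv2.imwrite('pics/t3.png',t['frame'][:,:,::-1]);cv2.imwrite('pics/s3.png',s['frame'][:,:,::-1])
A=cv2.resize(t['frame'][170:290,270:370],None,fx=4,fy=4,interpolation=cv2.INTER_CUBIC)
B=cv2.resize(s['frame'][150:270,230:330],None,fx=4,fy=4,interpolation=cv2.INTER_CUBIC)
cv2.imwrite('pics/c3.png',np.hstack([A,B])[:,:,::-1])
st=env.state();print(st['time_s'],st['ee_pos'],st['ee_rot'],st['force'])
e=np.array(st['ee_pos'])+[0,0,16];y=np.radians(st['ee_rot'][2]-90);a=np.array([-np.sin(y),np.cos(y),0])
for n,p in [('spr',e+95*a),('pl',e-90*a)]: print(n,p,proj(t,p),proj(s,p))
th=np.radians(-15.5);R=np.array([[np.cos(th),-np.sin(th)],[np.sin(th),np.cos(th)]])
W=lambda x,y,z:np.r_[np.array([440,-137.5])+R@[x,y],z]
for n,p in [('cupL mouth',(0,80,72)),('cupR mouth',(0,-80,72)),('FL',(-64,119,124)),('FR',(-64,-119,124)),('BR',(112,-119,124)),('BL',(112,119,124))]:
    print(n,W(*p).round(1),proj(t,W(*p)).round(1),proj(s,W(*p)).round(1))
E
```

```text
4.8833 [ 415.07124341 -145.57619364  179.76773284] [-1.79965321e+02 -2.00638203e-02  6.16357160e+01] [ 0.56461399 -0.26397885 -2.77970343]
spr [460.20344223 -61.98142927 195.76773284] [299.04060436 226.26075729] [265.32238364 201.38878843]
pl [ 372.31442348 -224.77123357  195.76773284] [356.74601919 255.01719203] [260.13574006 230.14630225]
cupL mouth [461.4 -60.4  72. ] [297.2 233.1] [265.5 239.8]
cupR mouth [ 418.6 -214.6   72. ] [346.4 245.2] [274.9 267.5]
FL [410.1  -5.7 124. ] [280.3 247.2] [242.1 219.8]
FR [ 346.5 -235.1  124. ] [356.9 266.4] [252.4 259.6]
BR [ 516.1 -282.1  124. ] [368.7 211.1] [321.  254.1]
BL [579.7 -52.8 124. ] [294.1 193. ] [300. 216.]
```

View pics/c3.png

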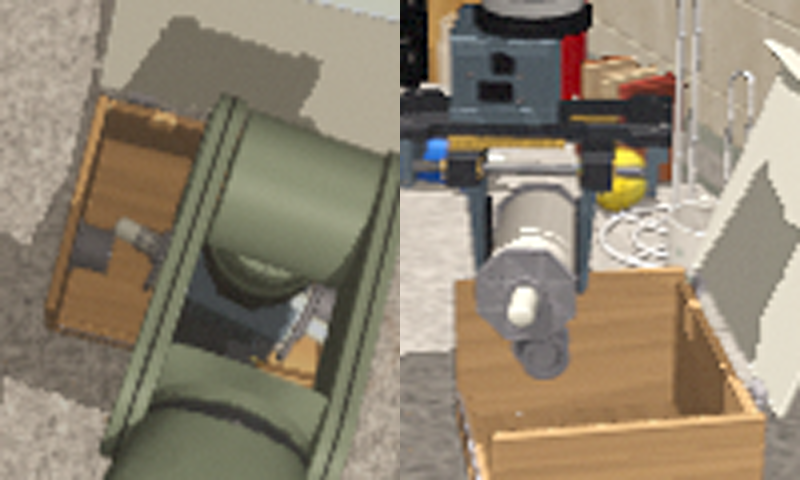

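```bash
python3 - <<'E'
from h import *
s=grab('side');st=env.state()
im=s['frame'];hsv=cv2.cvtColor(im,cv2.COLOR_RGB2HSV)[190:240,240:285]
y=np.radians(st['ee_rot'][2]-90)
for h in(13,16,19,22):
  e=np.array(st['ee_pos'])+[0,0,h]
  for tl in (0,2,4):
    a=np.array([-np.sin(y)*np.cos(np.radians(tl)),np.cos(y)*np.cos(np.radians(tl)),-np.sin(np.radians(tl))])
    print(h,tl,[proj(s,e-k*a).round(1).tolist() for k in(52,57,90)])
# white pin blob in front of plate
w=((hsv[...,2]>190)).astype(np.uint8);n,l,t,c=cv2.connectedComponentsWithStats(w)
for i in range(1,n):
  if t[i,4]>15: print(t[i]+[240,190,0,0,0],c[i]+[240,190])
print(cv2.cvtColor(im,cv2.COLOR_RGB2GRAY)[206:240,246:278:1][:, ::2])
E
```

```text
13 0 [[261.3, 224.6], [261.2, 225.4], [260.2, 231.2]]
13 2 [[261.3, 223.9], [261.2, 224.7], [260.2, 230.1]]
13 4 [[261.3, 223.3], [261.2, 224.0], [260.2, 228.9]]
16 0 [[261.3, 223.5], [261.2, 224.4], [260.2, 230.1]]
16 2 [[261.3, 222.9], [261.2, 223.6], [260.2, 229.0]]
16 4 [[261.3, 222.2], [261.2, 222.9], [260.2, 227.8]]
19 0 [[261.3, 222.4], [261.2, 223.3], [260.2, 229.0]]
19 2 [[261.3, 221.8], [261.2, 222.6], [260.1, 227.9]]
19 4 [[261.3, 221.1], [261.2, 221.8], [260.1, 226.7]]
22 0 [[261.3, 221.4], [261.2, 222.2], [260.1, 227.9]]
22 2 [[261.3, 220.7], [261.2, 221.5], [260.1, 226.8]]
22 4 [[261.3, 220.1], [261.2, 220.8], [260.1, 225.6]]
[254 194  21   5  46] [264.95652174 194.91304348]
[240 198   9  40 212] [242.60849057 214.4009434 ]
[253 198  20  18 146] [266.62328767 207.03424658]
[278 203   7  15  86] [281.05813953 210.96511628]
[257 222   7   9  50] [259.94 226.  ]
[[215  84  77  21 127 144 160 180 189 194 188 188 185 185  63  87]
 [223  97  76  26 137 143 160 247 254 254 183 189 185 186  63  87]
 [211  98  78  28 131 147 161 176 180 189 185 212 186 185  67  85]
 [221 114  77
[... 1364 characters left out ...]
 106 108 105 121 158 138 146]
 [138 139 142 126 123 123 189 190 150 108 105 106 123 139 142 142]
 [141 141 142 132 123 125 127 146 108 106 108 106 119 138 137 137]
 [144 143 141 142 122 125 124 107 105 108 107 105 105 131 131 136]
 [143 141 141 140 126 120 124 124 114 108 108  94  97 132 136 136]
 [140 141 137 137 134 118 133 143 112 107 114 106  96 130 137 138]
 [131 133 134 133 136 137 115  70  95  92 102 110 113 128 141 143]
 [134 138 138 140 138 139 114  73 112 104 112  97 111 139 146 143]
 [141 138 142 142 142 143 116  80 112 111 110 109 102 136 144 142]
 [143 141 144 143 143 146 125  95  95 114 112 112  94 131 139 139]
 [144 144 145 144 146 147 135 111 103 114 113 107  97 125 138 138]]
```

send_rows([
  [0, -0.0015, -0.015],
  [0, -0.0015, -0.03],
  [0, -0.0015, -0.045],
  [0, -0.0015, -0.055],
  [0, -0.0015, -0.065],
  [0, -0.0015, -0.075],
  [0, -0.0015, -0.085],
  [0, -0.0015, -0.085],
], grip=[-0.5, -0.5, -0.5, -0.5, -0.5, -0.5, -0.5, -0.5], yaw=[0, 0, 0, 0, 0, 0, 0, 0])

```text
time_s: 5.6
ee_pos: [413.9, -146.8, 93.4]
ee_rot: [-179.8, 0.0, 61.6]
force: [-0.2, 0.1, -2.5]
gripper_width: 55.2
gripper_force: 44.8
```

send_rows([
  [0, 0, -0.01],
  [0, 0, -0.02],
  [0, 0, -0.03],
  [0, 0, -0.038],
  [0, 0, -0.038],
  [0, 0, -0.038],
], grip=[-0.5, -0.5, -0.5, -0.5, -0.5, -0.5], yaw=[0, 0, 0, 0, 0, 0])

```text
time_s: 6.1
ee_pos: [415.1, -147.9, 57.1]
ee_rot: [-180.0, 0.0, 61.6]
force: [0.4, -0.5, -1.2]
gripper_width: 55.7
gripper_force: 44.8
```

```bash
python3 - <<'E'
from h import *
t=grab('top');s=grab('side')
A=cv2.resize(t['frame'][190:280,275:375],None,fx=4,fy=4,interpolation=cv2.INTER_CUBIC)
B=cv2.resize(s['frame'][200:290,230:330],None,fx=4,fy=4,interpolation=cv2.INTER_CUBIC)
cv2.imwrite('pics/c4.png',np.hstack([A,B])[:,:,::-1])
st=env.state();print(st['time_s'],st['ee_pos'],st['ee_rot'],st['force'])
e=np.array(st['ee_pos'])+[0,0,16];y=np.radians(st['ee_rot'][2]-90);a=np.array([-np.sin(y),np.cos(y),0])
for n,p in [('spr',e+95*a),('pl',e-90*a)]: print(n,p,(proj(t,p)-[275,190])*4,(proj(s,p)-[230,200])*4+[400,0])
E
```

```text
6.2 [ 415.51396316 -148.23909205   57.56793268] [ 1.79924327e+02 -1.05621866e-02  6.15578972e+01] [-0.13954771  0.18943165 -2.86112734]
spr [460.75965834 -64.7057031   73.56793268] [ 94.42373551 172.54936012] [543.44959387 159.8571191 ]
pl [ 372.64962036 -227.37598683   73.56793268] [305.55180047 278.51771405] [523.49195939 292.91948936]
```

View pics/c4.png

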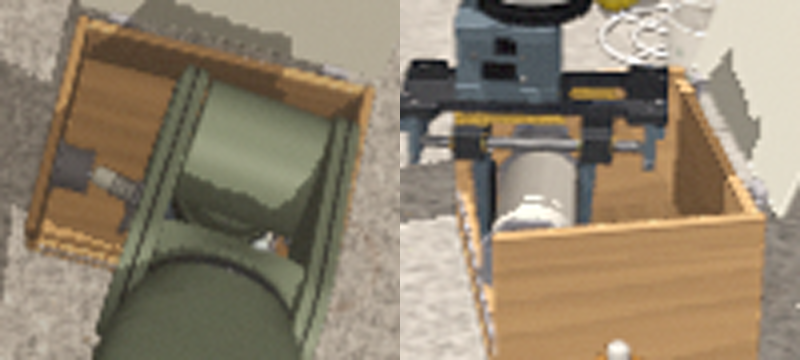

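send_rows([
  [0.0007, 0.0025, 0],
  [0.0014, 0.005, 0],
  [0.002, 0.0075, 0],
  [0.0027, 0.01, 0],
  [0.0033, 0.012, 0],
  [0.0033, 0.012, 0],
], grip=[-0.5, -0.5, -0.5, -0.5, -0.5, -0.5], yaw=[0, 0, 0, 0, 0, 0], grip_force=55)

```text
time_s: 6.7
ee_pos: [418.5, -136.4, 57.1]
ee_rot: [179.9, 0.0, 61.6]
force: [-0.6, -4.2, -2.2]
gripper_width: 55.2
gripper_force: 54.8
```

send_rows([
  [0.0012, 0.0022, 0],
  [0.0024, 0.0044, 0],
  [0.0024, 0.0044, 0],
  [0.0024, 0.0044, 0],
], grip=[-0.5, -0.5, -0.5, -0.5], yaw=[0, 0, 0, 0])

```text
time_s: 7.03
ee_pos: [420.8, -132.1, 57.0]
ee_rot: [180.0, 0.0, 61.6]
force: [-0.8, -5.3, -1.9]
gripper_width: 55.6
gripper_force: 54.8
```

```bash
python3 - <<'E'
from h import *
t=np.mean([grab('top')['frame'].astype(float) for _ in range(3)],0).astype(np.uint8)
cv2.imwrite('pics/c5.png',cv2.resize(t[215:255,275:325],None,fx=10,fy=10,interpolation=cv2.INTER_CUBIC)[:,:,::-1])
s=env.state();print(s['force'],s['ee_pos'])
E
```

```text
[-1.79663519 -4.12225219 -1.07466307] [ 420.68966187 -132.17354721   57.01701117]
```

View pics/c5.png

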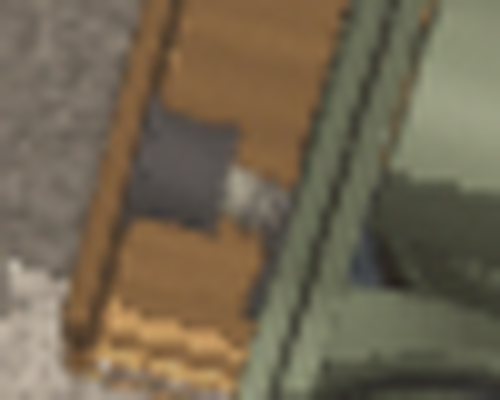

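send_rows([
  [0.0012, 0.0022, 0],
  [0.0024, 0.0044, 0],
  [0.0034, 0.0064, 0],
  [0.0044, 0.0084, 0],
  [0.0054, 0.0105, 0],
  [0.0062, 0.0125, 0],
  [0.0062, 0.0125, 0],
  [0.0062, 0.0125, 0],
], grip=[-0.5, -0.5, -0.5, -0.5, -0.5, -0.5, -0.5, -0.5], yaw=[0, 0, 0, 0, 0, 0, 0, 0])

```text
time_s: 7.85
ee_pos: [427.1, -120.7, 57.2]
ee_rot: [179.9, 0.1, 61.6]
force: [-2.7, -9.3, -0.9]
gripper_width: 55.4
gripper_force: 54.8
```

send_rows([
  [0.0026, -0.0012, 0],
  [0.0052, -0.0024, 0],
  [0.0079, -0.0035, 0],
  [0.0106, -0.0046, 0],
  [0.0134, -0.0056, 0],
  [0.0161, -0.0065, 0],
  [0.0161, -0.0065, 0],
  [0.0161, -0.0065, 0],
], grip=[-0.5, -0.5, -0.5, -0.5, -0.5, -0.5, -0.5, -0.5], yaw=[2.2, 4.4, 6.6, 8.8, 11, 13, 13, 13])

```text
time_s: 8.52
ee_pos: [443.8, -127.5, 57.2]
ee_rot: [179.9, 0.1, 74.6]
force: [-0.2, -9.4, -0.9]
gripper_width: 55.0
gripper_force: 54.8
```

```bash
python3 - <<'E'
from h import *
t=grab('top')['frame'];s=grab('side')['frame']
A=cv2.resize(t[200:270,275:375],None,fx=4,fy=4,interpolation=cv2.INTER_CUBIC)
B=cv2.resize(s[205:275,230:330],None,fx=4,fy=4,interpolation=cv2.INTER_CUBIC)
cv2.imwrite('pics/c6.png',np.hstack([A,B])[:,:,::-1])
s=env.state();print(s['force'],s['torque'],s['ee_pos'],s['ee_rot'])
E
```

```text
[-0.73047741 -9.75732878 -1.60028411] [-1.76492019  0.18056823 -0.17509329] [ 443.81799725 -127.53639798   57.27238674] [1.79839582e+02 1.41339429e-01 7.45840171e+01]
```

View pics/c6.png

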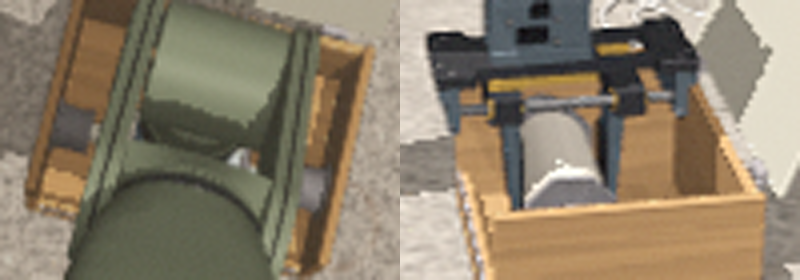

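send_rows([
  [-0.0009, -0.001, 0],
  [-0.0014, -0.002, 0],
  [-0.0018, -0.004, 0],
  [-0.002, -0.005, 0],
  [-0.002, -0.005, 0],
], grip=[-0.5, -0.5, -0.5, -0.5, -0.5], yaw=[0, 0, 0, 0, 0])

```text
time_s: 9.03
ee_pos: [442.2, -132.4, 57.4]
ee_rot: [179.8, 0.1, 74.5]
force: [1.3, -7.5, -1.2]
gripper_width: 55.9
gripper_force: 54.8
```

```bash
python3 -c "
from h import *
s=env.state();print(s['force'],s['torque'],s['ee_pos'],s['ee_rot'])"
```

```text
[ 1.30699638 -7.4830165  -1.24228334] [-1.53070399  0.01959199 -0.20787556] [ 442.22365552 -132.41830221   57.35283551] [1.79791472e+02 1.00061109e-01 7.45329607e+01]
```

send_rows([
  [0.0006, 0, 0],
  [0.0003, -0.0015, 0],
  [0, -0.003, 0],
  [0, -0.003, 0],
], grip=[-0.5, -0.5, -0.5, -0.5], yaw=[0, 0, 0, 0])

```text
time_s: 9.37
ee_pos: [441.6, -135.0, 57.2]
ee_rot: [179.9, 0.1, 74.5]
force: [-0.6, -7.3, -1.8]
gripper_width: 55.6
gripper_force: 54.8
```

```bash
python3 -c "
from h import *
s=env.state();print(s['force'],s['torque'],s['ee_pos'],s['ee_rot'])"
```

```text
[-0.60412218 -7.33834945 -1.84402758] [-1.23684728  0.08962062 -0.12537181] [ 441.55831342 -135.00105485   57.19425731] [1.79885488e+02 8.18739730e-02 7.45491178e+01]
```

send_rows([
  [-0.0002, -0.001, 0],
  [-0.0004, -0.002, 0],
  [-0.0006, -0.003, 0],
  [-0.0006, -0.003, 0],
  [-0.0006, -0.003, 0],
], grip=[-0.5, -0.5, -0.5, -0.5, -0.5], yaw=[0, 0, 0, 0, 0])

```text
time_s: 9.78
ee_pos: [440.8, -137.6, 57.1]
ee_rot: [179.9, 0.1, 74.5]
force: [-0.6, -5.5, -3.3]
gripper_width: 55.2
gripper_force: 54.8
```

```bash
python3 -c "
from h import *
s=env.state();print(s['force'],s['torque'],s['ee_pos'],s['ee_rot'])"
```

```text
[-0.56458376 -5.46003069 -3.32965041] [-1.00633178  0.12535196 -0.15878401] [ 440.79629434 -137.61670906   57.12409906] [1.79915964e+02 5.53599945e-02 7.45430430e+01]
```

send_rows([
  [-0.0003, -0.001, 0],
  [-0.0005, -0.002, 0],
  [-0.0005, -0.002, 0],
  [-0.0005, -0.002, 0],
], grip=[-0.5, -0.5, -0.5, -0.5], yaw=[0, 0, 0, 0])

```text
time_s: 10.12
ee_pos: [440.3, -139.4, 57.1]
ee_rot: [179.9, 0.0, 74.5]
force: [-0.7, -4.4, -1.5]
gripper_width: 55.3
gripper_force: 54.8
```

```bash
python3 -c "
from h import *
t=grab('top');s=env.state();print(s['force'],s['torque'],s['ee_pos'],s['ee_rot'])"
```

```text
[-0.28416054 -5.50449712 -1.46354301] [-0.9562546   0.08027617 -0.08030207] [ 440.26061626 -139.40825552   57.10935334] [1.79923179e+02 3.90705594e-02 7.45388073e+01]
```

send_rows([
  [-0.0003, -0.001, 0],
  [-0.0005, -0.002, 0],
  [-0.0005, -0.002, 0],
  [-0.0005, -0.002, 0],
], grip=[-0.5, -0.5, -0.5, -0.5], yaw=[0, 0, 0, 0])

```text
time_s: 10.5
ee_pos: [439.9, -140.6, 57.1]
ee_rot: [179.9, -0.0, 74.5]
force: [1.7, -2.1, -1.2]
gripper_width: 55.4
gripper_force: 54.7
```

```bash
python3 -c "
from h import *
t=grab('top');s=env.state();print(s['force'],s['torque'],s['ee_pos'],s['ee_rot'])"
```

```text
[ 1.91201562 -0.92958396 -2.07392112] [-0.22762396 -0.34062733 -0.0712619 ] [ 439.90387172 -140.58081584   57.10872623] [ 1.79931238e+02 -3.59379215e-02  7.45176568e+01]
```

send_rows([
  [0, 0, 0],
  [0, 0, 0],
  [0, 0, 0],
  [0, 0, 0],
  [0, 0, 0],
  [0, 0, 0],
  [0, 0, 0],
  [0, 0, 0],
], grip=[0, 0.3, 0.6, 0.7, 0.7, 0.7, 0.7, 0.7], yaw=[0, 0, 0, 0, 0, 0, 0, 0])

```text
time_s: 11.22
ee_pos: [439.2, -140.8, 57.0]
ee_rot: [-180.0, -0.0, 74.5]
force: [0.5, 0.2, 0.6]
gripper_width: 77.4
gripper_force: 0.0
```

send_rows([
  [0, 0, 0.01],
  [0, 0, 0.03],
  [0, 0, 0.06],
  [0, 0, 0.09],
  [-0.01, 0, 0.125],
  [-0.03, 0.01, 0.16],
  [-0.05, 0.03, 0.195],
  [-0.07, 0.06, 0.22],
], grip=[0.7, 0.7, 0.7, 0.7, 0.7, 0.7, 0.7, 0.7], yaw=[0, 0, 0, 0, 0, 0, 0, 0])

```text
time_s: 11.88
ee_pos: [371.7, -85.0, 276.4]
ee_rot: [179.8, 0.0, 74.4]
force: [1.8, 0.6, -0.4]
gripper_width: 77.3
gripper_force: 0.0
```

send_rows([
  [-0.005, 0.03, 0.02],
  [-0.01, 0.06, 0.04],
  [-0.015, 0.09, 0.06],
  [-0.02, 0.12, 0.08],
  [-0.02, 0.15, 0.09],
  [-0.02, 0.18, 0.1],
  [-0.02, 0.21, 0.1],
  [-0.02, 0.24, 0.1],
], grip=[0.7, 0.7, 0.7, 0.7, 0.7, 0.7, 0.7, 0.7], yaw=[0, 0, 0, 0, 0, 0, 0, 0])

```text
time_s: 12.55
ee_pos: [351.5, 157.1, 374.6]
ee_rot: [179.9, -0.1, 74.5]
force: [0.3, -0.5, 0.1]
gripper_width: 77.6
gripper_force: 0.0
```

```bash
python3 - <<'E'
from h import *
T=grab('top');S=grab('side');t=T['frame'];s=S['frame']
A=cv2.resize(t[130:270,240:390],None,fx=3.5,fy=3.5,interpolation=cv2.INTER_CUBIC)
B=cv2.resize(s[130:270,235:315],None,fx=3.5,fy=3.5,interpolation=cv2.INTER_CUBIC)
cv2.imwrite('pics/c7.png',np.hstack([A,B])[:,:,::-1])
s=env.state();print(s['time_s'],s['force'],s['ee_pos'],s['ee_rot'])
E
```

```text
12.65 [-0.26094451 -0.48663504 -0.52988686] [351.39205307 158.70685822 373.52836701] [-1.79940690e+02 -6.20449354e-02  7.48567704e+01]
```

View pics/c7.png

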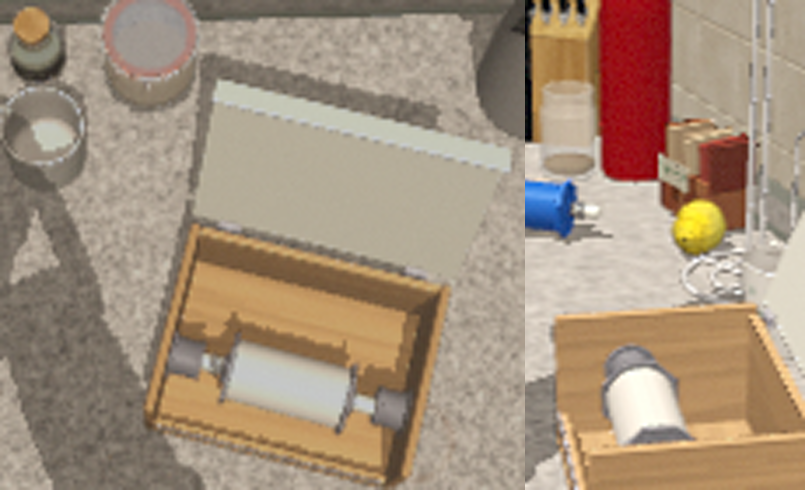

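send_rows([
  [0.018, -0.022, 0],
  [0.036, -0.044, 0],
  [0.054, -0.066, 0],
  [0.072, -0.088, 0],
  [0.09, -0.11, 0],
  [0.108, -0.132, 0],
  [0.126, -0.154, 0],
  [0.144, -0.176, 0],
], grip=[-1, -1, -1, -1, -1, -1, -1, -1], yaw=[6, 12, 18, 24, 30, 36, 42, 48], grip_force=20)

```text
time_s: 13.32
ee_pos: [495.9, -22.8, 373.7]
ee_rot: [-180.0, -0.0, 122.8]
force: [0.0, 0.6, 0.3]
gripper_width: 27.2
gripper_force: 0.0
```

send_rows([
  [0.018, -0.022, 0],
  [0.036, -0.044, 0],
  [0.054, -0.066, 0],
  [0.072, -0.088, 0],
  [0.09, -0.11, 0],
  [0.108, -0.132, 0],
  [0.126, -0.154, 0],
  [0.149, -0.176, 0],
], grip=[-1, -1, -1, -1, -1, -1, -1, -1], yaw=[6, 12, 18, 24, 30, 36, 42, 42])

```text
time_s: 13.98
ee_pos: [644.1, -198.9, 374.1]
ee_rot: [-180.0, -0.0, 164.7]
force: [0.9, 0.5, 0.2]
gripper_width: 0.7
gripper_force: 0.0
```

```bash
python3 - <<'E'
from h import *
T=grab('top');S=grab('side')
cv2.imwrite('pics/c8.png',np.hstack([cv2.resize(T['frame'][100:280,230:390],None,fx=2.4,fy=2.4),cv2.resize(S['frame'][50:230,230:390],None,fx=2.4,fy=2.4)])[:,:,::-1])
s=env.state();print(s['time_s'],s['force'],s['ee_pos'],s['ee_rot'],s['qpos'],s['gripper_width'])
for p in [(616,-187,292),s['ee_pos']]: print(proj(T,p),proj(S,p),(proj(S,p)-[230,50])*2.4+[384,0])
E
```

```text
14.0833 [ 0.16137714  0.03350951 -1.58814514] [ 646.25952047 -200.91398895  370.38432126] [-1.79926072e+02 -1.72953621e-01  1.64301933e+02] [-1.82030727e+01  2.62086998e+01  5.55565109e+01 -8.23000690e-02
  9.84043379e+01 -9.25170253e+01] 0.67879660033673
[343.24355134 163.79565132] [338.09017833 175.16085217] [643.41642798 300.3860452 ]
[351.74959464 143.20144245] [352.93512078 146.52810656] [679.04428987 231.66745575]
```

View pics/c8.png

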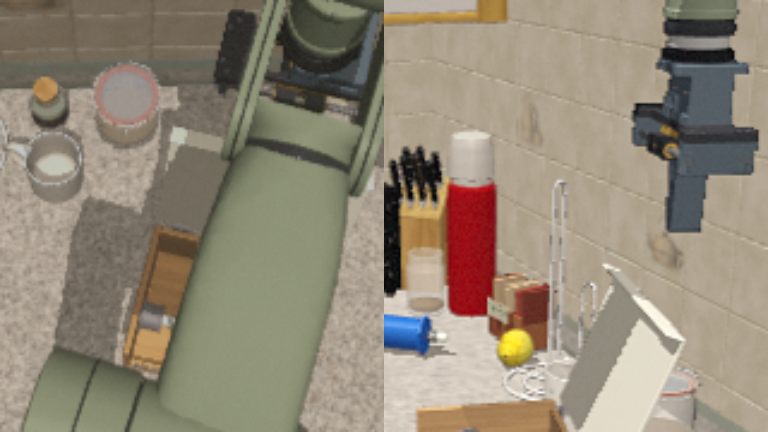

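send_rows([
  [0.008, -0.002, -0.01],
  [0.008, -0.002, -0.03],
  [0.008, -0.002, -0.05],
  [0.008, -0.002, -0.07],
  [0.008, -0.002, -0.09],
  [0.008, -0.002, -0.11],
  [0.008, -0.002, -0.126],
  [0.008, -0.002, -0.126],
], grip=[-1, -1, -1, -1, -1, -1, -1, -1], yaw=[0, 0, 0, 0, 0, 0, 0, 0])

```text
time_s: 14.75
ee_pos: [650.1, -197.3, 243.8]
ee_rot: [180.0, -0.5, 164.6]
force: [0.8, 0.3, -0.8]
gripper_width: 0.2
gripper_force: 0.0
```

send_rows([
  [-0.008, 0.002, 0],
  [-0.016, 0.0045, 0],
  [-0.024, 0.0067, 0],
  [-0.032, 0.009, 0],
  [-0.04, 0.011, 0],
  [-0.048, 0.013, 0],
  [-0.056, 0.0155, 0],
  [-0.064, 0.018, 0],
], grip=[-1, -1, -1, -1, -1, -1, -1, -1], yaw=[0, 0, 0, 0, 0, 0, 0, 0])

```text
time_s: 15.42
ee_pos: [587.8, -180.2, 248.0]
ee_rot: [180.0, 0.0, 164.5]
force: [0.1, 0.1, 0.2]
gripper_width: 0.4
gripper_force: 0.2
```

send_rows([
  [-0.01, 0.003, 0],
  [-0.02, 0.0055, 0],
  [-0.03, 0.008, 0],
  [-0.04, 0.011, 0],
  [-0.05, 0.014, 0],
  [-0.06, 0.0165, 0],
  [-0.07, 0.019, 0],
  [-0.07, 0.019, 0],
], grip=[-1, -1, -1, -1, -1, -1, -1, -1], yaw=[0, 0, 0, 0, 0, 0, 0, 0])

```text
time_s: 16.08
ee_pos: [516.7, -160.8, 248.1]
ee_rot: [180.0, -0.1, 164.5]
force: [0.0, -0.2, -0.2]
gripper_width: 0.3
gripper_force: 0.0
```

send_rows([
  [0, 0, 0.01],
  [0, 0, 0.03],
  [0, 0, 0.06],
  [0, 0, 0.09],
  [0, 0, 0.11],
  [0, 0, 0.12],
  [0, 0, 0.12],
  [0, 0, 0.12],
], grip=[-1, -1, -1, -1, -1, -1, -1, -1], yaw=[0, 0, 0, 0, 0, 0, 0, 0])

```text
time_s: 16.75
ee_pos: [518.9, -161.5, 367.4]
ee_rot: [180.0, -0.0, 164.5]
force: [-1.1, 1.0, -0.8]
gripper_width: 0.2
gripper_force: 0.0
```

send_rows([
  [0, 0.03, 0.01],
  [0, 0.06, 0.02],
  [0, 0.09, 0.02],
  [0, 0.12, 0.02],
  [0, 0.15, 0.02],
  [-0.01, 0.18, 0.02],
  [-0.03, 0.21, 0.02],
  [-0.05, 0.24, 0.02],
], grip=[-1, -1, -1, -1, -1, -1, -1, -1], yaw=[0, 0, 0, 0, 0, 0, 0, 0])

```text
time_s: 17.42
ee_pos: [467.7, 79.9, 385.2]
ee_rot: [-179.9, -0.3, 164.5]
force: [0.4, 1.2, -0.2]
gripper_width: 0.8
gripper_force: 0.0
```

send_rows([
  [-0.02, 0.03, 0],
  [-0.04, 0.06, 0],
  [-0.06, 0.09, 0],
  [-0.08, 0.12, 0],
  [-0.08, 0.12, 0],
  [-0.08, 0.12, 0],
  [-0.08, 0.12, 0],
  [-0.08, 0.12, 0],
], grip=[-1, -1, -1, -1, -1, -1, -1, -1], yaw=[0, 0, 0, 0, 0, 0, 0, 0])

```text
time_s: 18.08
ee_pos: [389.2, 197.7, 386.9]
ee_rot: [-179.9, -0.1, 164.5]
force: [-0.8, 0.2, 0.7]
gripper_width: 0.6
gripper_force: 0.0
```

```bash
python3 - <<'E'
from h import *
T=grab('top');S=grab('side')
cv2.imwrite('pics/c9.png',np.hstack([cv2.resize(T['frame'][120:290,230:390],None,fx=2.4,fy=2.4),cv2.resize(S['frame'][150:320,230:390],None,fx=2.4,fy=2.4)])[:,:,::-1])
s=env.state();print(s['time_s'],s['force'],s['ee_pos'])
E
```

```text
18.1833 [-0.23946785  0.52837808 -0.70285603] [389.41257144 197.62364462 387.27337341]
```

View pics/c9.png

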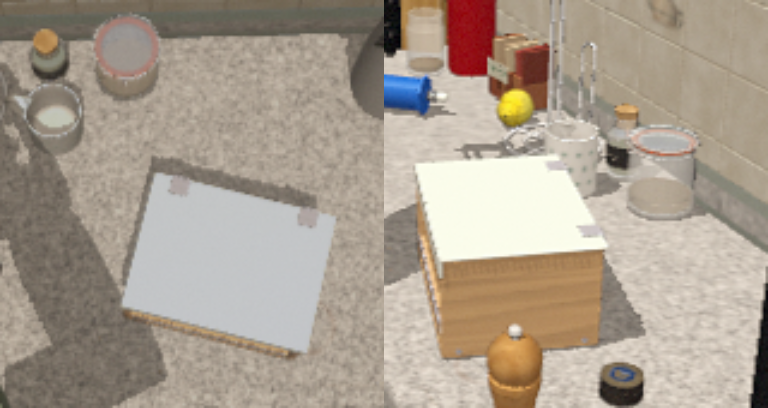

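The picture shows the cover lying flat on the box, with the mug, mill and jar still in place. I'll let it settle briefly, then hand the job in.

send_rows([
  [0, 0, 0],
  [0, 0, 0],
  [0, 0, 0],
  [0, 0, 0],
  [0, 0, 0],
  [0, 0, 0],
  [0, 0, 0],
  [0, 0, 0],
], grip=[-1, -1, -1, -1, -1, -1, -1, -1], yaw=[0, 0, 0, 0, 0, 0, 0, 0])

```text
time_s: 18.85
ee_pos: [388.7, 198.6, 387.8]
ee_rot: [180.0, 0.0, 164.5]
force: [0.1, -1.1, 0.8]
gripper_width: 0.7
gripper_force: 0.0
```

```bash
python3 -c "
from h import *
print(env.job_done())"
```

```text
the job is handed in; nothing more can be done
None
```

I handed the job in at about 19 s: the roll sat in both cups when I let it go, the cover then fell shut, and the mug, mill and jar looked undisturbed in the last pictures; no verdict was returned.

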